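# Find the rattling parts case and show it to the inspection camera

## Task

One of the three closed parts cases on the worktop was packed without its insert, so the steel ball inside is loose. Lift the cases one at a time and shake or rock them end to end in the air to find the one that rattles, stand the two quiet ones flat and fully home in the two pockets of the grey carrier, and see that the rattling one has had a good shake. Finish while holding the rattling case still in the gripper, lid up, squarely in front of the lens of the inspection camera and about 10 cm from it; do not let go of it, and do not knock the small things on the bench about.

Things in the scene. Friction and masses are not known exactly. Their poses are not given: they have to be found in the camera images.
- case_a: closed steel parts case, 88 (its x) x 50 x 42 mm high, one of three alike, lid up; origin at the centre of its underside, z up; loose, 0.15 to 0.7 kg, weight tells nothing. One of the three, drawn afresh, holds a free 33 mm, 150 g steel ball that rolls 24 mm either way along x, jolting the wrist by some 3 N for 1/100 s at each end; in the others nothing moves
- case_b: closed steel parts case, 88 (its x) x 50 x 42 mm high, one of three alike, lid up; origin at the centre of its underside, z up; loose, 0.15 to 0.7 kg, weight tells nothing. One of the three, drawn afresh, holds a free 33 mm, 150 g steel ball that rolls 24 mm either way along x, jolting the wrist by some 3 N for 1/100 s at each end; in the others nothing moves
- case_c: closed steel parts case, 88 (its x) x 50 x 42 mm high, one of three alike, lid up; origin at the centre of its underside, z up; loose, 0.15 to 0.7 kg, weight tells nothing. One of the three, drawn afresh, holds a free 33 mm, 150 g steel ball that rolls 24 mm either way along x, jolting the wrist by some 3 N for 1/100 s at each end; in the others nothing moves
- carrier: grey plastic nest plate, 112 mm (its x) by 186 mm (its y) by 20 mm high, with aluminium end cheeks 24 mm high, fixed on the worktop; two black-floored rectangular pockets side by side, 100 mm apart along its y, each 92 mm (along x) x 54 mm and 13 mm deep: 2 mm play all round a case, either way round. Origin at the centre of its underside
- pocket_1 (a point): centre of the floor of the left (+y) pocket of the carrier, 7 mm above the worktop; axes as the carrier's
- pocket_2 (a point): centre of the floor of the right (-y) pocket of the carrier, 7 mm above the worktop; axes as the carrier's
- lens (a point): centre of the front glass of the inspection camera, 165 mm above the worktop; its -x axis points out of the lens along the line of sight, level; z up. The camera is a black box 42 mm square on a steel pillar 207 mm high, which stands 62 mm behind the lens (+x) on a round foot 72 mm across; fixed
- gauge_plug: bystander: steel plug gauge lying down, 108 x 16 x 16 mm; origin under its centre
- hex_key: bystander: bent black hex key lying flat, 96 x 34 x 8 mm; origin under its centre
- cap_5: bystander: black rubber end cap lying down, 32 x 17 x 17 mm; origin under its centre

How it is judged:
By the outcome, as a careful person would: the job done as asked, in the order asked, and still so for the second after the job is handed in, while the arm keeps its last pose, push and grip.
It also fails if it takes over 72 s, if anything falls off the work surface, if the arm or the gripper's body presses on something with over 40 N, if the wrist force passes 120 N, or if a joint passes its speed limit or range.

## Robot

A 6-joint arm with a two-finger parallel gripper is mounted at the origin on a cart in front of the work surface, level with it; the furniture and walls round the work are solid. World frame = base frame: x ahead of the robot, y to its left, z up, the work surface at z = 0. Lengths are in m, angles in rad, forces in N, time in s.
With the tool pointing down it reaches from about 0.3 to 0.775 m from the base axis. Payload 14.6 kg.
Tool frame: the origin (TCP) lies at the very end of the fingers, on their centre line; the grasp point (between the pads) lies 19 mm behind it; z points along the fingers, y is the line along which they close (so a half turn about z gives the same grasp; the last joint's range is limited). The gripper opens to 94 mm and grips with 3 to 60 N. Pads are 16 mm wide; open, the fingers measure 119 mm over their backs; the gripper's body (75 mm by 177 mm) begins 78 mm behind the grasp point.
Start: joints at [-1.365, 0.3, 1.521, -0, 1.321, -0.067], TCP at [0.148, -0.53, 0.205] pointing down, gripper open.
Joint ranges: [-3.03, 3.03], [-0.79, 2.21], [0.23, 2.52], [-1.04, 4.18], [0, 3.07], [-2.55, 2.55]. Speed limits (rad/s): [2.22, 2.22, 2.57, 3.14, 3.14, 3.14].

## Interface

Orientations are given as [roll, pitch, yaw] about the fixed x, y, z axes, in that order (R = Rz(yaw) Ry(pitch) Rx(roll)).
In Python, from station import ctrl, camera, camera_info, finder gives the robot as it stands.
- The arm moves only by the tool carry_out, never from a script. Its argument "motion" is a list of rows, each a list of 2 entries, a list of its own where there are three numbers: the shift along the tool's x, y, z as a fraction of full scale, then the turn about the tool's z as a fraction of full scale. A call has 1 to 12 rows; each row is the pose to reach, as a shift and turn from the pose commanded when the call began, along the tool's axes at that moment, turning the shorter way round; what a row does not reach only later rows make up. Full scale, the value 1, is 200 mm for a shift and 360 degrees for a turn. A row lasts 1/10 s, in which the tool goes at most 50 mm and 8.59 degrees, less where a joint would pass 70% of its speed; a pose out of reach is approached as far as the arm can. A call with a number of a shift or a turn outside -1 to 1 is refused whole. A call with a gripper value outside its range is refused whole. "hand" is the closure, from -1 (fully open) to 1 (shut), set as the call begins (left out, the last holds). The fingers move at their own pace and stop on an object; "force" is the grip in N (left out, the last holds). Time passes only in rows, so rows that repeat a pose let the fingers close. It gives the time, the measured TCP pose, the force, the opening and the grip force at its end, in the units of the state.
- ctrl.get_obs(): the state, without advancing time (a new reading comes with each control period).
- camera(name): name is "scene" or "top"; returns (picture, depth): 400x640x3 uint8, blue, green, red; 400x640 float32, m along the optical axis (not along the pixel's ray), 0 where there is no reading.
- camera_info(name): a dict with "camera_matrix" (3x3 intrinsics, pixels), "origin" and "attitude" of the camera in the world. Camera axes: x right, y down, z forward; pixel columns grow to the right and rows downward; lengths in m; the calibration is good to about 2 mm. A picture is of the moment at which its call begins. camera_info takes no time and is no camera call.
- ctrl.hand_in(): hands the job in; it is judged then, once.
Trained networks look in the newest picture that a camera, given by its name, has taken for a name from the list of things; names that differ only in an ending like _2 or _b are one class to them, and where a whole thing is asked for, a point or a joint stands for the part that bears it (a point fixed in the world has none). Each returns a list of dicts, best first, with "conf" (0 to 1); they miss things now and then, are a little off and sometimes report something else, mostly with a low value. They report only what shows in the picture. A call takes as long as a camera call.
- finder.boxes_of(camera, query): "location" ([column, row] in pixels, amid what is visible of it).
- finder.cut_out(camera, query): "mask" (400x640 bool, what is visible of it) and "location" ([column, row] in pixels, amid what is visible of it).
- finder.pinpoint(camera, query): "location" ([column, row] in pixels: a listed point, or the origin of a listed thing).
The state is a dict: "time_s": time; "qpos": joint angles; "joint_vel": joint speeds; "tau": joint torques, N m; "ee_pos": TCP position; "eef_rot": TCP orientation; "force": force on the tool from outside, world axes, zero at the start; "moment": the same for the moment, N m; "grip_width": finger opening in m; "grip_force": force on a finger pad.
Only numpy, scipy, OpenCV 4.12 (cv2) and the standard library are available. Lean on these libraries where they do the work, as an engineer would, in place of code of your own. Each camera call takes 0.05 s, during which the arm holds its last target. There are 200 camera calls.

## Working session

There is one attempt and no reset: what is moved stays moved. The work goes in short steps, Python scripts to look and compute and a tool call to move; the robot and the scene stay as the last step left them, time stands still between calls to the robot, and variables do not carry over. Pictures are saved under pics/ and viewed, at most 10 in all, crops included, and the job is handed in when it is done.

Besides the shell and the picture viewer there is one more tool, called after "Call:" as name(argument=value, ...) on one line, values as JSON. carry_out: Moves the arm, as the interface text tells. Its arguments: {"type":"object","properties":{"motion":{"type":"array","items":{"type":"array"}},"hand":{"type":"number"},"force":{"type":"number"}},"required":["motion"]}

```bash
ls; mkdir -p pics; python3 - <<'E'
from station import ctrl,camera,camera_info,finder
import cv2,numpy as np
o=ctrl.get_obs();print(o)
for n in("scene","top"):
    im,d=camera(n);cv2.imwrite(f"pics/{n}0.png",im);np.save(f"{n}_d.npy",d)
    print(n,camera_info(n))
    for q in("case_a","carrier","lens","pocket_1","gauge_plug","hex_key","cap_5"):
        print(q,[(np.round(r["location"]),round(r["conf"],2)) for r in finder.pinpoint(n,q)])
E
```

```text
pics
{'time_s': 0.0, 'qpos': array([-1.36457726e+00,  3.00462968e-01,  1.52159758e+00, -4.00568880e-05,
        1.32068168e+00, -6.66296600e-02]), 'joint_vel': array([ 0.00123044, -0.00233132,  0.00064163,  0.00209054, -0.00223795,
        0.0006739 ]), 'tau': array([-6.99309003e-04, -5.31808627e+01, -3.52737665e+01,  7.08849868e-02,
        2.43802113e-02, -4.85009537e-05]), 'ee_pos': array([ 0.14812853, -0.52940127,  0.20488381]), 'eef_rot': array([-3.14044305e+00, -3.78256571e-05,  2.72858646e-01]), 'force': array([-0.71587068, -0.51228424,  0.26751995]), 'moment': array([0.01056594, 0.03650215, 0.00626092]), 'grip_force': 0.0, 'grip_width': 0.09389902549858611}
scene {'camera_matrix': array([[406.91054568,   0.        , 321.51996223],
       [  0.        , 406.91054568, 197.64358386],
       [  0.        ,   0.        ,   1.        ]]), 'origin': array([0.03896552, 0.69072684, 1.11230317]), 'attitude': array([-2.46295246, -0.02002459, -2.52583411])}
case_a [(array([289., 265.]), 0.96), (array([317., 232.]), 0.8), (array([336., 208.]), 0.69), (array([269., 302.]), 0.43)]
carrier [
[... 301 characters left out ...]
]
top {'camera_matrix': array([[397.88019318,   0.        , 316.18076634],
       [  0.        , 397.88019318, 198.60678261],
       [  0.        ,   0.        ,   1.        ]]), 'origin': array([0.31767092, 0.02668386, 1.07509663]), 'attitude': array([-2.93809093,  0.00333927, -1.6249758 ])}
case_a [(array([298., 225.]), 0.85), (array([339., 225.]), 0.82), (array([244., 228.]), 0.69)]
carrier [(array([423., 215.]), 0.67)]
lens [(array([168., 210.]), 0.83)]
pocket_1 [(array([441., 219.]), 0.89), (array([400., 220.]), 0.7)]
gauge_plug [(array([239., 197.]), 0.76), (array([198., 241.]), 0.64)]
hex_key [(array([197., 244.]), 0.52), (array([420., 215.]), 0.24)]
cap_5 [(array([211., 209.]), 0.6)]
```

```bash
cat > h.py <<'E'
import numpy as np,cv2
from scipy.spatial.transform import Rotation as R
from station import ctrl,camera,camera_info,finder
def cam(n):
    i=camera_info(n);return i["camera_matrix"],np.array(i["origin"]),R.from_euler("xyz",i["attitude"]).as_matrix()
def cloud(n,d):
    K,o,M=cam(n);v,u=np.mgrid[:400,:640]
    p=np.stack([(u-K[0,2])/K[0,0]*d,(v-K[1,2])/K[1,1]*d,d],-1)
    return p@M.T+o
def atz(n,px,z):
    K,o,M=cam(n);r=M@np.linalg.solve(K,[px[0],px[1],1.]);return o+r*(z-o[2])/r[2]
def rect(P):
    (c,s,a)=cv2.minAreaRect((P[:,:2]*1000).astype(np.float32))
    if s[0]<s[1]: s=s[::-1];a+=90
    return np.round(c,1),np.round(s,1),round((a+90)%180-90,1)
E
python3 - <<'E'
from h import *
a=cv2.imread("pics/scene0.png");b=cv2.imread("pics/top0.png")
cv2.imwrite("pics/s1.png",cv2.resize(a[120:350,180:450],(800,600*230*800//270//600),interpolation=2)[:600])
cv2.imwrite("pics/t1.png",cv2.resize(b[130:300,130:500],(800,368),interpolation=2))
for n in("scene","top"):
    P=cloud(n,np.load(f"{n}_d.npy"))
    camera(n)
    print(n)
    for q in("case_a","carrier","pocket_1","gauge_plug","hex_key","cap_5","lens"):
        for r in finder.cut_out(n,q):
            if r["conf"]<.35: continue
            p=P[r["mask"]];p=p[np.isfinite(p).all(1)];zt=np.percentile(p[:,2],90)
            t=p[abs(p[:,2]-zt)<.006]
            print(q,round(r["conf"],2),np.round(r["location"]),len(p),"zt",round(zt,4),np.round(t.mean(0),4),rect(t))
    for q,z in(("case_a",0),("pocket_1",.007),("lens",.165),("carrier",0)):
        for r in finder.pinpoint(n,q): print("pin",q,round(r["conf"],2),np.round(atz(n,r["location"],z),4))
E
```

```text
scene
case_a 0.72 [288. 260.] 632 zt 0.0447 [0.4677 0.2177 0.0425] (array([469.4, 216.9]), array([89.9, 51.6]), -3.9)
carrier 0.66 [370. 170.] 1284 zt 0.0234 [ 0.466  -0.2534  0.0214] (array([ 468.3, -255.6]), array([188.4, 113.8]), -87.7)
pocket_1 0.76 [371. 168.] 1283 zt 0.0235 [ 0.4663 -0.2555  0.0215] (array([ 468.3, -257.1]), array([191.4, 113.8]), -87.7)
gauge_plug 0.67 [265. 251.] 153 zt 0.0158 [0.5535 0.2358 0.0135] (array([553.5, 236.2]), array([108.1,  15.2]), 87.5)
cap_5 0.62 [256. 274.] 43 zt 0.0179 [0.5215 0.3134 0.0153] (array([521.2, 313. ]), array([28.3, 12.7]), 21.1)
lens 0.55 [228. 291.] 1002 zt 0.1869 [0.5019 0.4041 0.1858] (array([504. , 402.7]), array([52.4, 48.3]), -63.7)
pin case_a 0.71 [ 0.4701 -0.0422  0.    ]
pin case_a 0.61 [0.4722 0.2295 0.    ]
pin case_a 0.58 [0.4714 0.0753 0.    ]
pin pocket_1 0.78 [ 0.4662 -0.3121  0.007 ]
pin pocket_1 0.59 [ 0.466  -0.2251  0.007 ]
pin pocket_1 0.34 [ 0.4613 -0.2463  0.007 ]
pin lens 0.77 [0.4914 0.378  0.165 ]
pin carrier 0.76 [ 0.4636 -0.2581  0.    ]
pin carrier 0.3 [ 0.4717 -0.2147  0.    ]
top
case_a 0.97 [247. 2
[... 713 characters left out ...]
0444 [0.4708 0.2139 0.042 ] (array([471.2, 214.1]), array([85.2, 50. ]), -3.8)
gauge_plug 0.46 [242. 195.] 109 zt 0.0165 [0.5554 0.2255 0.0137] (array([555.8, 230.9]), array([82.7, 11.8]), 86.5)
cap_5 0.39 [208. 208.] 64 zt 0.017 [0.5266 0.3101 0.0147] (array([526.1, 310.1]), array([32.2, 13. ]), 17.0)
lens 0.86 [160. 208.] 952 zt 0.1868 [0.5055 0.3992 0.1852] (array([506.1, 399.7]), array([54.4, 44.5]), -69.2)
pin case_a 0.89 [0.4688 0.2116 0.    ]
pin case_a 0.8 [ 0.4669 -0.0294  0.    ]
pin case_a 0.78 [0.4663 0.0758 0.    ]
pin pocket_1 0.8 [ 0.4614 -0.2126  0.007 ]
pin pocket_1 0.72 [ 0.465  -0.3114  0.007 ]
pin lens 0.77 [0.4947 0.3696 0.165 ]
pin carrier 0.79 [ 0.4808 -0.2648  0.    ]
```

View pics/scene0.png

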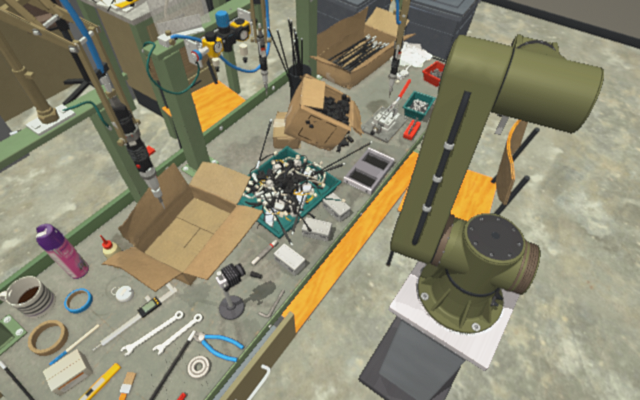

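View pics/t1.png

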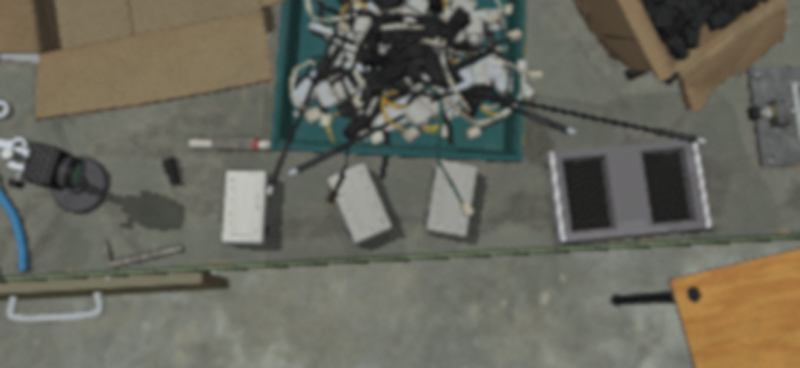

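```bash
python3 - <<'E'
from h import *
print(ctrl.get_obs()["time_s"])
P={n:cloud(n,np.load(f"{n}_d.npy")).reshape(-1,3) for n in("scene","top")}
reg={"A":(.41,.53,.17,.26),"B":(.40,.535,.03,.125),"C":(.41,.53,-.08,.01)}
for n,p in P.items():
    for k,(a,b,c,d) in reg.items():
        q=p[(p[:,0]>a)&(p[:,0]<b)&(p[:,1]>c)&(p[:,1]<d)]
        f=q[(q[:,2]>.036)&(q[:,2]<.049)]
        print(n,k,rect(f),np.round(f.mean(0)*1000,1),"bench",np.round(np.median(q[q[:,2]<.015][:,2])*1000,1),"above",(q[:,2]>.052).sum(),np.round(q[:,2].max(),3))
    # coarse max height map
    q=p[(p[:,0]>.3)&(p[:,0]<.7)&(p[:,1]>-.44)&(p[:,1]<.5)&(p[:,2]>-.1)&(p[:,2]<1)]
    H=np.zeros((10,24));np.maximum.at(H,(((q[:,0]-.3)/.04).astype(int).clip(0,9),((q[:,1]+.44)/.04).astype(int).clip(0,23)),q[:,2])
    print((H[::-1]*100).round().astype(int))
    # carrier pockets / top
    q=p[(p[:,0]>.39)&(p[:,0]<.55)&(p[:,1]>-.38)&(p[:,1]<-.14)]
    t=q[(q[:,2]>.0155)&(q[:,2]<.03)];print("carrier",rect(t))
    for c in(-.208,-.308):
        w=q[(abs(q[:,1]-c)<.035)&(abs(q[:,0]-.469)<.054)&(q[:,2]<.0125)&(q[:,2]>0)];print(" pocket",len(w),rect(w),np.round(np.median(w[:,2])*1000,1))
    # camera box
    q=p[(p[:,0]>.4)&(p[:,0]<.6)&(p[:,1]>.3)&(p[:,1]<.5)]
    t=q[(q[:,2]>.175)&(q[:,2]<.195)];print("box top",len(t),rect(t),np.round(t.mean(0),4),"pillar",np.round(q[q[:,2]>.197].mean(0),4),(q[:,2]>.197).sum())
    t=q[(q[:,2]>.13)&(q[:,2]<.197)];print("all cam",rect(t))
a=cv2.imread("pics/scene0.png");b=cv2.imread("pics/top0.png")
A=cv2.resize(a[240:330,200:300],(780,702),interpolation=2)[:600];cv2.imwrite("pics/c1.png",cv2.resize(a[240:330,200:300],(400,360),interpolation=2))
B=cv2.resize(b[180:250,130:210],(400,350),interpolation=2)
cv2.imwrite("pics/cc.png",np.hstack([cv2.imread("pics/c1.png")[:350],B]))
E
```

```text
2.0
scene A (array([470.3, 210.7]), array([92.2, 65. ]), -5.0) [467.7 217.8  42.2] bench -567.0 above 33 0.062
scene B (array([485.8,  66.1]), array([121.7,  87.1]), 15.1) [473.5  74.6  42.8] bench -565.9 above 73 0.073
scene C (array([474.9, -29.5]), array([106.5,  89.7]), -5.9) [474.  -31.9  42.9] bench -566.9 above 61 0.085
[[16 18 18 21 21 21 21  6 10 11 12 12 11 12 10 10 10 10 10  9  9  9 10 11]
 [14 17 18 18 18 19  1  6 11 11 13 11 12 12  9 11 11 11 11 11 11 11 11 11]
 [10 13 15 16 17  1  1  6  8 10 10 12 13 10  9 11 11 11 12 12 12 12 12  0]
 [ 5  1 12 15 14  8  8  8  8  9 10 10  9  9  9  5  2  2  2 12 12 12  1  1]
 [ 2  1  7  7  7  7  7  5  5  8  8 10  7  7  7  7  5  5  2  2 19 21 18  0]
 [ 2  1  3  2  3  3  3  2  1  6  6  1  5  6  1  6  5  4  1  1 19 19 17  1]
 [ 1  1  3  2  3  3  3  1  1  6  5  4  5  5  0  5  5  5  1  1  1  1  1  1]
 [ 0  0  3  2  3  3  3  1  1  3  1  0  2  4  1  1  1  1  1  1  1  1  1  1]
 [ 0  0  0  0  0  0  0  0  0  0  0  0  0  0  0  0  0  0  0  0  0  0  0  0]
 [ 0  0  0  0  0  0  0  0  0  0  0  0  0  0  0  0  0  0  0  0  0  0  0  0]]
carrier (array([ 468
[... 1103 characters left out ...]
  0  1 19 19 17  1]
 [ 0  1  3  2  2  2  3  1  0  6  5  4  5  5  0  5  5  4  1  1  1  1  1  1]
 [ 1  0  2  2  3  2  3  0  1  0  0  0  1  1  0  0  0  0  0  1  1  0  0  1]
 [ 0  0  0  0  0  0  0  0  0  0  0  0  0  0  0  0  0  0  0  0  0  0  0  0]
 [ 0  0  0  0  0  0  0  0  0  0  0  0  0  0  0  0  0  0  0  0  0  0  0  0]]
carrier (array([ 469.7, -257.6]), array([190.3, 112.8]), -87.6)
 pocket 653 (array([ 468.4, -210.2]), array([91.5, 52.7]), 2.2) 7.1
 pocket 658 (array([ 467. , -310.8]), array([103.4,  52.7]), 2.4) 7.0
box top 447 (array([507.7, 402.8]), array([70.9, 42.9]), 71.8) [0.5062 0.3987 0.1834] pillar [0.5149 0.4264 0.2049] 31
all cam (array([507.5, 403.1]), array([76.8, 46.9]), 86.1)
```

View pics/cc.png

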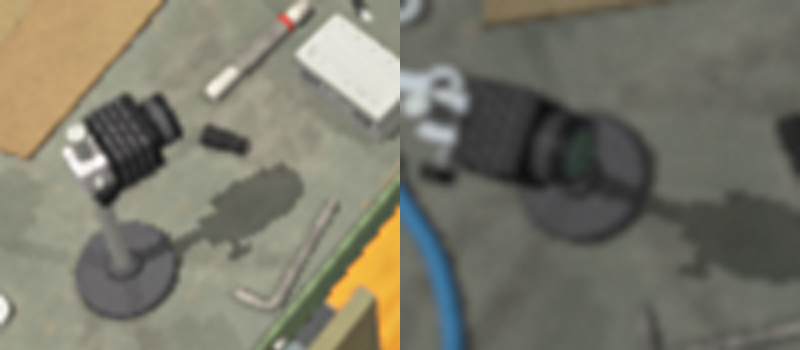

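```bash
python3 - <<'E'
from h import *
P=cloud("top",np.load("top_d.npy")).reshape(-1,3)
for k,c,y in(("A",(.470,.215),-4),("B",(.4685,.074),20.3),("C",(.468,-.037),-13.4)):
    t=np.deg2rad(y);d=(P[:,:2]-c)@np.array([[np.cos(t),-np.sin(t)],[np.sin(t),np.cos(t)]])
    m=(abs(d[:,0])<.07)&(abs(d[:,1])<.055)
    H=np.full((14,11),-9.);np.maximum.at(H,(((d[m,0]+.07)/.01).astype(int),((d[m,1]+.055)/.01).astype(int)),P[m,2]*1000)
    print(k);print(H[::-1,::-1].round().astype(int))
print(atz("scene",(231,307.5),.005),atz("top",(167.6,215),.005))
b=cv2.imread("pics/top0.png");a=cv2.imread("pics/scene0.png")
cv2.imwrite("pics/z.png",np.hstack([cv2.resize(b[190:250,230:370],(700,300),interpolation=2)]))
E
```

```text
A
[[ 2  1  3  4  4  5  4  3  2 -1 65]
 [ 5  3  3  3  4  3  4  2 -1 61 62]
 [ 5  2  1 44 43 47 43 43 42 59 58]
 [ 4  2  4 44 45 46 45 44 59 59  2]
 [ 2  4 -9 45 46 44 45 45 57 56  2]
 [ 2  2  0 44 45 47 46 46 54  3  3]
 [ 2  4  3 44 45 45 46 46 33  3  3]
 [ 4  7 -1 46 47 45 44 45 46  3  2]
 [ 3  3 -9 47 44 43 45 46 23  0  4]
 [ 3  2  1 47 46 45 47 43 37  3  5]
 [ 5  3  2 45 45 45 45 46 34  4  4]
 [ 3  5  2 43 44 42 47 42  3  3  2]
 [ 2  2  4  4  4  2  2  3  4  4  2]
 [ 1  1  5  1  1  4  2  2  3  0  1]]
B
[[65 65 66 69 70 70 70 71 72 72 76]
 [65 62  2  3  3 55 61 49 50 49 52]
 [ 3  6  2 45 51 57 42 43 45 47 48]
 [ 3  3 39 53 56 48 46 44  6 32 34]
 [ 2  3 57 57 54 44 47 45 29 35 35]
 [ 2 57 60 59 45 46 46 48 33 34  3]
 [ 4  5 55 43 45 47 47 45  3  4  2]
 [ 3  4 37 47 45 46 44 43  4  2  1]
 [ 2  4  4 45 45 46 46 43  3  5  4]
 [ 2  0 35 45 47 45 45 46 36  3  2]
 [ 3  2 28 46 44 45 45 46 32  4  4]
 [ 4  3  3 44 43 43 45 42  3  4  5]
 [ 1  0  2  5  5  3  3  4  4  3  4]
 [-9 -9 -1  2  4  2  2  2  1  5  3]]
C
[[96  5 79 80 80 48 48 49 49 50 52]
 [98 50 69 62 86 52 49 48 50 49 50]
 [48 48 57 58 47 47 47 43  5  2  3]
 [ 3  3 29 56 44 44 44 45  3  3  2]
 [ 5  3 29 56 55 47 45 44 34  3  2]
 [ 3  6 24 45 55 57 44 47 40  3  1]
 [ 4  3  3 44 45 55 53 43  2  2  1]
 [ 4  1  3 45 46 46 59 60 41  2  3]
 [ 2  3  3 44 44 45 58 57 53  3  4]
 [ 4  3 28 45 45 46 45 44 34  2  4]
 [ 4  5 29 45 45 46 43 46 38  2  1]
 [ 3  4  3 45 42 43 45 43  3  3  3]
 [ 3  5  4  3  4  4  4  3  5  1  2]
 [ 2  3  1  1  2  2  1  0  0 -9 -9]]
[0.5125724  0.43094439 0.005     ] [0.51501084 0.42525844 0.005     ]
```

View pics/z.png

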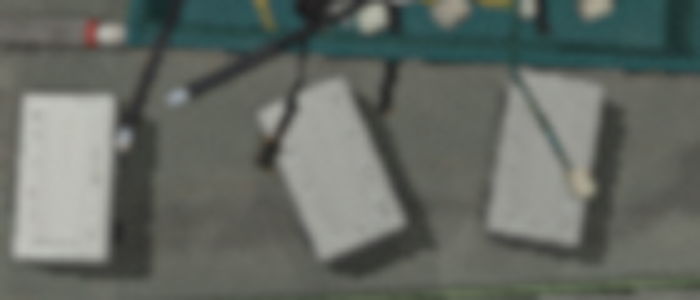

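Call:
carry_out(motion=[[[1,-1,0],0.08],[[1,-1,0],0.08],[[1,-1,0],0.08],[[1,-1,0],0.08],[[1,-1,0],0.08],[[1,-1,0],0.08]], hand=-0.49, force=45)

```text
time_s: 2.6
ee_pos: [0.2876, -0.2809, 0.2057]
eef_rot: [3.141, -0.001, -0.229]
force: [0.4, -0.6, 0.4]
grip_width: 0.0698
grip_force: 0.0
```

```bash
cat >> h.py <<'E'
def go(*wps):
    """waypoints (x,y,z,yaw_deg) -> (shift fractions),turn from the present pose"""
    o=ctrl.get_obs();p=o["ee_pos"];M=R.from_euler("xyz",o["eef_rot"]).as_matrix();y0=np.degrees(o["eef_rot"][2])
    print("t",round(o["time_s"],2),"pos",np.round(p,4),"yaw",round(y0,2),"q",np.round(o["qpos"],2),"F",np.round(o["force"],2),"M",np.round(o["moment"],3),"w",round(o["grip_width"],4))
    for w in wps:
        d=M.T@(np.array(w[:3])-p);t=-((w[3]-y0+180)%360-180)
        print(w,"->",np.round(d/.2,4),round(t/360,4),"rows",max(np.linalg.norm(d)/.05,abs(t)/8.59).round(1))
E
python3 -c "
from h import *
go((.4388,-.03,.205,-13.4),(.4388,-.03,.08,-13.4),(.4388,-.03,.019,-13.4))"
```

```text
t 2.6 pos [ 0.2876 -0.2809  0.2057] yaw -13.14 q [-0.86 -0.04  1.9   0.    1.28  0.94] F [ 0.43 -0.58  0.42] M [-0.011  0.005  0.058] w 0.0698
(0.4388, -0.03, 0.205, -13.4) -> [ 0.4509 -1.3936  0.0033] 0.0007 rows 5.9
(0.4388, -0.03, 0.08, -13.4) -> [ 0.4505 -1.3937  0.6283] 0.0007 rows 6.4
(0.4388, -0.03, 0.019, -13.4) -> [ 0.4503 -1.3938  0.9333] 0.0007 rows 6.9
```

Call:
carry_out(motion=[[[0.3,-1,0],0],[[0.3,-1,0],0],[[0.3,-1,0],0],[[0.3,-1,0],0],[[0.3,-1,0],0]])

```text
time_s: 3.1
ee_pos: [0.3923, -0.0985, 0.2056]
eef_rot: [-3.141, -0.001, -0.225]
force: [0.0, -0.5, 0.7]
grip_width: 0.0699
grip_force: 0.0
```

```bash
python3 -c "
from h import *
go((.4388,-.03,.08,-13.4),(.4388,-.03,.019,-13.4))"
```

```text
t 3.1 pos [ 0.3923 -0.0985  0.2056] yaw -12.91 q [-0.34 -0.03  1.9   0.    1.28  1.46] F [ 0.04 -0.49  0.65] M [-0.002  0.005 -0.027] w 0.0699
(0.4388, -0.03, 0.08, -13.4) -> [ 0.1496 -0.3855  0.6284] 0.0014 rows 3.0
(0.4388, -0.03, 0.019, -13.4) -> [ 0.1495 -0.3853  0.9334] 0.0014 rows 4.1
```

Call:
carry_out(motion=[[[0.15,-0.385,0.2],0.0014],[[0.15,-0.385,0.4],0.0014],[[0.15,-0.385,0.6],0.0014],[[0.15,-0.385,0.72],0.0014],[[0.15,-0.385,0.83],0.0014],[[0.15,-0.385,0.933],0.0014],[[0.15,-0.385,0.933],0.0014]])

```text
time_s: 3.8
ee_pos: [0.4362, -0.0343, 0.0169]
eef_rot: [3.141, 0.004, -0.239]
force: [1.0, 0.1, 0.6]
grip_width: 0.0698
grip_force: 0.0
```

Call:
carry_out(motion=[[[0,0,0],0],[[0,0,0],0],[[0,0,0],0],[[0,0,0],0]], hand=1)

```text
time_s: 4.2
ee_pos: [0.4382, -0.0341, 0.0199]
eef_rot: [-3.141, -0.002, -0.239]
force: [-1.6, -0.5, 7.8]
grip_width: 0.0497
grip_force: 44.5
```

```bash
python3 -c "
from h import *
go((.40,-.0207,.021,-13.4))"
```

```text
t 4.2 pos [ 0.4382 -0.0341  0.0199] yaw -13.67 q [-0.16  0.32  1.99  0.    0.83  1.65] F [-1.63 -0.53  7.81] M [ 0.296  0.323 -0.058] w 0.0497
(0.4, -0.0207, 0.021, -13.4) -> [-0.2015 -0.0198 -0.0059] -0.0008 rows 0.8
```

Call:
carry_out(motion=[[[-0.06,0,-0.01],0],[[-0.13,0,-0.01],0],[[-0.2,0,-0.01],0],[[-0.2,0,-0.01],0],[[-0.2,0,0],0],[[-0.2,0,0],0]])

```text
time_s: 4.8
ee_pos: [0.3994, -0.0247, 0.0198]
eef_rot: [3.142, -0.0, -0.238]
force: [-9.7, 1.9, 20.8]
grip_width: 0.0498
grip_force: 44.6
```

Call:
carry_out(motion=[[[-0.2,0,0],0],[[-0.2,0,0],0],[[-0.2,0,0],0]], hand=-0.6)

```text
time_s: 5.1
ee_pos: [0.3609, -0.0152, 0.0193]
eef_rot: [-3.141, -0.002, -0.239]
force: [0.7, 0.5, 0.2]
grip_width: 0.0706
grip_force: 0.0
```

```bash
python3 -c "
from h import *
go()"
```

```text
t 5.1 pos [ 0.3609 -0.0152  0.0193] yaw -13.67 q [-0.14  0.18  2.19 -0.    0.77  1.67] F [0.74 0.53 0.24] M [ 0.002 -0.011  0.017] w 0.0706
```

```bash
python3 - <<'E'
from h import *
im,d=camera("top");cv2.imwrite("pics/t2.png",cv2.resize(im[150:300,230:420],(760,600),interpolation=2))
r=finder.cut_out("top","case_c");P=cloud("top",d)
for k in r[:4]:
    p=P[k["mask"]];t=p[abs(p[:,2]-.042)<.007]
    if len(t)>20: print(round(k["conf"],2),len(t),rect(t))
E
```

```text
0.89 582 (array([468.6,  74.5]), array([87.4, 50.5]), 22.0)
0.88 635 (array([471.3, 214.4]), array([85.5, 50.3]), -4.1)
0.85 224 (array([444.5, -32.4]), array([44.6, 37.6]), 86.6)
```

View pics/t2.png

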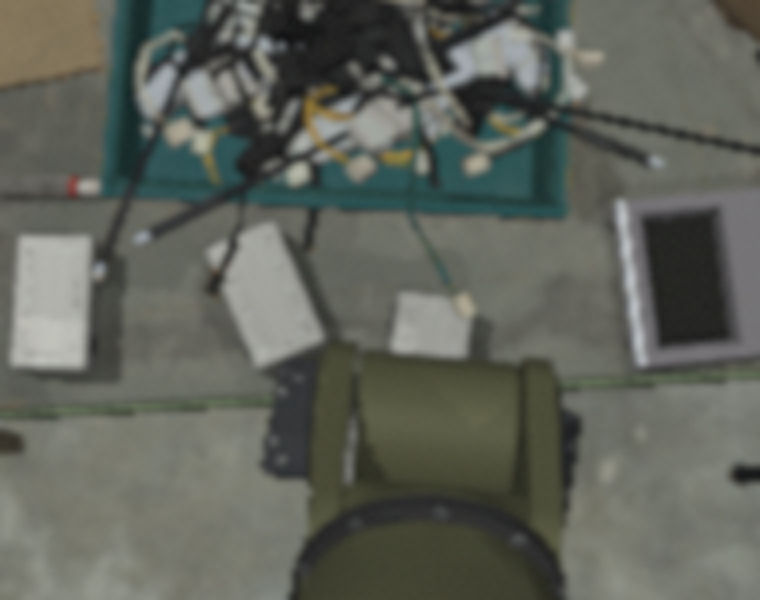

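Call:
carry_out(motion=[[[0,0,-0.2],0],[[0,0,-0.4],0],[[0,0.25,-0.6],0],[[0,0.5,-0.6],0],[[0,0.75,-0.6],0],[[0,0.9,-0.6],0],[[0,0.9,-0.6],0]])

```text
time_s: 5.9
ee_pos: [0.317, -0.1941, 0.1394]
eef_rot: [3.141, -0.001, -0.244]
force: [-0.4, 0.5, 0.2]
grip_width: 0.0755
grip_force: 0.0
```

```bash
python3 - <<'E'
from h import *
im,d=camera("top");cv2.imwrite("pics/t3.png",im)
r=finder.cut_out("top","case_c");P=cloud("top",d)
for k in r[:4]:
    p=P[k["mask"]];t=p[abs(p[:,2]-.042)<.007]
    if len(t)>20: print(round(k["conf"],2),len(t),rect(t),t.mean(0))
go()
E
```

```text
0.95 620 (array([471.3, 214. ]), array([85. , 50.6]), -3.1) [0.4714497  0.21334594 0.04171488]
0.87 618 (array([418.4, -28.8]), array([87.8, 50.7]), -11.6) [ 0.41612675 -0.02722849  0.04182599]
0.84 580 (array([468.5,  74. ]), array([87.5, 50.4]), 20.7) [0.46571667 0.07237083 0.0417098 ]
t 6.0 pos [ 0.3176 -0.1907  0.1389] yaw -13.82 q [-0.64 -0.03  2.06  0.    1.11  1.17] F [-0.42  0.11 -0.72] M [ 0.051  0.071 -0.038] w 0.0755
```

```bash
python3 -c "
from h import *
go((.418,-.0285,.139,-12.4),(.418,-.0285,.08,-12.4),(.418,-.0285,.019,-12.4))"
```

```text
t 6.0 pos [ 0.3176 -0.1907  0.1389] yaw -13.82 q [-0.64 -0.03  2.06  0.    1.11  1.17] F [-0.42  0.11 -0.72] M [ 0.051  0.071 -0.038] w 0.0755
(0.418, -0.0285, 0.139, -12.4) -> [ 2.938e-01 -9.077e-01 -3.000e-04] -0.0039 rows 3.8
(0.418, -0.0285, 0.08, -12.4) -> [ 0.2938 -0.9077  0.2947] -0.0039 rows 4.0
(0.418, -0.0285, 0.019, -12.4) -> [ 0.2938 -0.9076  0.5997] -0.0039 rows 4.5
```

Call:
carry_out(motion=[[[0.29,-0.908,0],-0.004],[[0.29,-0.908,0],-0.004],[[0.29,-0.908,0],-0.004],[[0.29,-0.908,0],-0.004],[[0.29,-0.908,0.2],-0.004],[[0.29,-0.908,0.2],-0.004]])

```text
time_s: 6.6
ee_pos: [0.4149, -0.0248, 0.0957]
eef_rot: [3.141, 0.006, -0.209]
force: [-0.9, 0.0, 0.4]
grip_width: 0.0753
grip_force: 0.0
```

```bash
python3 -c "
from h import *
go((.418,-.0285,.08,-12.4),(.418,-.0285,.019,-12.4))"
```

```text
t 6.6 pos [ 0.4149 -0.0248  0.0957] yaw -11.99 q [-0.15  0.14  2.    0.    1.01  1.63] F [-0.92  0.    0.35] M [0.09  0.014 0.012] w 0.0753
(0.418, -0.0285, 0.08, -12.4) -> [0.0197 0.015  0.0784] 0.0011 rows 0.3
(0.418, -0.0285, 0.019, -12.4) -> [0.0217 0.0149 0.3834] 0.0011 rows 1.5
```

Call:
carry_out(motion=[[[0.02,0.015,0.13],0],[[0.02,0.015,0.26],0],[[0.02,0.015,0.39],0],[[0.02,0.015,0.39],0],[[0.02,0.015,0.39],0]])

```text
time_s: 7.1
ee_pos: [0.4203, -0.031, 0.0221]
eef_rot: [-3.142, -0.0, -0.214]
force: [0.4, -0.5, 0.8]
grip_width: 0.0751
grip_force: 0.0
```

Call:
carry_out(motion=[[[0,0,0],0],[[0,0,0],0],[[0,0,0],0],[[0,0,0],0]], hand=1, force=50)

```text
time_s: 7.5
ee_pos: [0.4204, -0.031, 0.0215]
eef_rot: [-3.141, -0.001, -0.214]
force: [-0.7, 1.9, 8.8]
grip_width: 0.05
grip_force: 50.0
```

Call:
carry_out(motion=[[[0,0,-0.03],0],[[-0.1,0,-0.03],0],[[-0.2,0,-0.04],0],[[-0.2,0,-0.2],0],[[-0.2,0,-0.4],0],[[-0.2,0,-0.6],0],[[-0.2,0,-0.8],0],[[-0.2,0,-0.8],0],[[-0.2,0,-0.8],0],[[-0.2,0,-0.8],0]])

```text
time_s: 8.5
ee_pos: [0.3801, -0.0224, 0.1796]
eef_rot: [3.141, 0.002, -0.214]
force: [-0.2, -0.6, -2.4]
grip_width: 0.0498
grip_force: 50.0
```

```bash
python3 -c "
from h import *
go()"
```

```text
t 8.5 pos [ 0.3801 -0.0224  0.1796] yaw -12.24 q [-0.16 -0.06  1.99 -0.    1.22  1.63] F [-0.22 -0.59 -2.36] M [0.021 0.023 0.062] w 0.0498
```

Call:
carry_out(motion=[[[0.2,0,0],0],[[0,0,0],0],[[0.2,0,0],0],[[0,0,0],0],[[0.2,0,0],0],[[0,0,0],0],[[0.2,0,0],0],[[0,0,0],0],[[0.2,0,0],0],[[0.2,0,0],0],[[0.2,0,0],0]])

```text
time_s: 9.6
ee_pos: [0.4195, -0.031, 0.1795]
eef_rot: [3.141, 0.003, -0.214]
force: [0.9, 0.0, -1.7]
grip_width: 0.0495
grip_force: 50.0
```

```bash
cat >> h.py <<'E'
def still(n=8):
    v=[]
    for _ in range(n):
        camera("top");o=ctrl.get_obs();M=R.from_euler("xyz",o["eef_rot"]).as_matrix()
        v.append(np.r_[M.T@o["force"],M.T@o["moment"],o["tau"][4]])
    v=np.array(v);print("t",round(o["time_s"],2),"mean",v.mean(0).round(3),"std",v.std(0).round(3));print(v[:,[0,2,4]].T.round(2))
E
python3 -c "
from h import *
still()"
```

```text
t 10.0 mean [-0.125 -0.085  2.01   0.027 -0.013  0.008 -0.077] std [0.29  0.476 0.463 0.015 0.029 0.043 0.014]
[[-0.4   0.15  0.35 -0.44 -0.09 -0.38  0.16 -0.35]
 [ 1.85  1.5   1.48  2.59  2.34  2.78  1.76  1.77]
 [ 0.01  0.02  0.   -0.01  0.01 -0.04 -0.02 -0.07]]
```

Call:
carry_out(motion=[[[-0.2,0,0],0],[[-0.2,0,0],0],[[-0.2,0,0],0]])

```text
time_s: 10.3
ee_pos: [0.3809, -0.0225, 0.1813]
eef_rot: [-3.142, -0.001, -0.213]
force: [0.2, 0.3, -1.9]
grip_width: 0.0494
grip_force: 50.0
```

```bash
python3 -c "
from h import *
still()"
```

```text
t 10.7 mean [-0.171 -0.027  2.061  0.039 -0.019 -0.008 -0.06 ] std [0.299 0.372 0.323 0.031 0.021 0.029 0.019]
[[-0.51 -0.03 -0.28 -0.35 -0.06 -0.6   0.33  0.13]
 [ 2.4   2.42  1.85  2.22  1.35  2.16  2.05  2.03]
 [-0.04  0.02 -0.05 -0.01 -0.01 -0.   -0.03 -0.03]]
```

Call:
carry_out(motion=[[[0.25,0,0],0],[[0.3,0,0],0],[[0.34,0,0],0],[[0.37,0,0],0],[[0.39,0,0],0],[[0.4,0,0],0]])

```text
time_s: 11.3
ee_pos: [0.459, -0.0394, 0.181]
eef_rot: [-3.142, -0.0, -0.213]
force: [-0.4, 0.6, -2.6]
grip_width: 0.0498
grip_force: 50.0
```

```bash
python3 -c "
from h import *
still()"
```

```text
t 11.7 mean [ 2.410e-01  2.110e-01  2.128e+00  2.200e-02 -2.000e-03 -6.000e-03
 -6.600e-02] std [0.61  0.46  0.592 0.032 0.025 0.018 0.019]
[[ 1.21  0.16  0.52  0.91 -0.1  -0.73 -0.41  0.37]
 [ 3.27  2.09  1.95  2.68  1.81  1.48  1.36  2.38]
 [-0.01 -0.04  0.    0.01  0.03 -0.01  0.03 -0.04]]
```

Call:
carry_out(motion=[[[-0.25,0,0],0],[[-0.3,0,0],0],[[-0.34,0,0],0],[[-0.37,0,0],0],[[-0.39,0,0],0],[[-0.4,0,0],0]])

```text
time_s: 12.3
ee_pos: [0.381, -0.0225, 0.181]
eef_rot: [-3.142, -0.0, -0.214]
force: [-0.4, 1.1, -3.1]
grip_width: 0.0496
grip_force: 50.0
```

```bash
python3 -c "
from h import *
still()
go((.41,-.11,.18,2),(.468,-.26,.18,2))"
```

```text
t 12.7 mean [-0.015 -0.025  2.024  0.044  0.004  0.02  -0.069] std [0.48  0.438 0.429 0.028 0.028 0.031 0.026]
[[-0.09 -0.01  0.61 -0.05 -1.14  0.39  0.03  0.12]
 [ 1.61  1.84  1.82  2.14  1.66  2.21  1.87  3.04]
 [ 0.03  0.03 -0.05  0.02  0.03 -0.02  0.01 -0.02]]
t 12.7 pos [ 0.3809 -0.0225  0.1808] yaw -12.23 q [-0.16 -0.06  1.99  0.    1.22  1.63] F [ 0.15  0.11 -3.04] M [0.055 0.009 0.021] w 0.0499
(0.41, -0.11, 0.18, 2) -> [0.2348 0.3966 0.0038] -0.0395 rows 1.8
(0.468, -0.26, 0.18, 2) -> [0.6772 1.0681 0.0037] -0.0395 rows 5.1
```

Call:
carry_out(motion=[[[0.2,0.4,0],-0.02],[[0.4,0.6,0],-0.04],[[0.5,0.8,0],-0.04],[[0.66,1,0],-0.04],[[0.66,1,0],-0.04],[[0.66,1,0],-0.04],[[0.66,1,0],-0.04]])

```text
time_s: 13.4
ee_pos: [0.4672, -0.2463, 0.18]
eef_rot: [-3.141, 0.001, 0.037]
force: [0.1, -0.6, -1.4]
grip_width: 0.0496
grip_force: 50.0
```

```bash
python3 -c "
from h import *
go((.474,-.3075,.07,2.2),(.474,-.3075,.045,2.2),(.474,-.3075,.0285,2.2))"
```

```text
t 13.4 pos [ 0.4672 -0.2463  0.18  ] yaw 2.09 q [-0.55  0.27  1.61  0.    1.25  0.98] F [ 0.1  -0.65 -1.39] M [ 0.022  0.04  -0.037] w 0.0496
(0.474, -0.3075, 0.07, 2.2) -> [0.0235 0.3077 0.5498] -0.0003 rows 2.5
(0.474, -0.3075, 0.045, 2.2) -> [0.0237 0.3079 0.6748] -0.0003 rows 3.0
(0.474, -0.3075, 0.0285, 2.2) -> [0.0238 0.3079 0.7573] -0.0003 rows 3.3
```

Call:
carry_out(motion=[[[0.0235,0.308,0],0],[[0.0235,0.308,0.2],0],[[0.0235,0.308,0.4],0],[[0.0235,0.308,0.55],0],[[0.0235,0.308,0.65],0],[[0.0235,0.308,0.65],0],[[0.0235,0.308,0.65],0]])

```text
time_s: 14.1
ee_pos: [0.4748, -0.3067, 0.0519]
eef_rot: [3.141, -0.001, 0.039]
force: [-0.7, -0.6, -1.1]
grip_width: 0.0496
grip_force: 50.0
```

```bash
python3 - <<'E'
from h import *
go((.474,-.3075,.0285,2.2))
im,d=camera("top");im2,d2=camera("scene")
cv2.imwrite("pics/p1.png",np.hstack([cv2.resize(im[170:260,380:480],(400,360),interpolation=2),cv2.resize(im2[140:210,330:408],(400,360),interpolation=2)]))
E
```

```text
t 14.1 pos [ 0.4748 -0.3067  0.0519] yaw 2.22 q [-0.64  0.5   1.62  0.    1.02  0.89] F [-0.67 -0.63 -1.09] M [ 0.036 -0.016 -0.013] w 0.0496
(0.474, -0.3075, 0.0285, 2.2) -> [-0.0045  0.0038  0.1169] 0.0001 rows 0.5
```

View pics/p1.png

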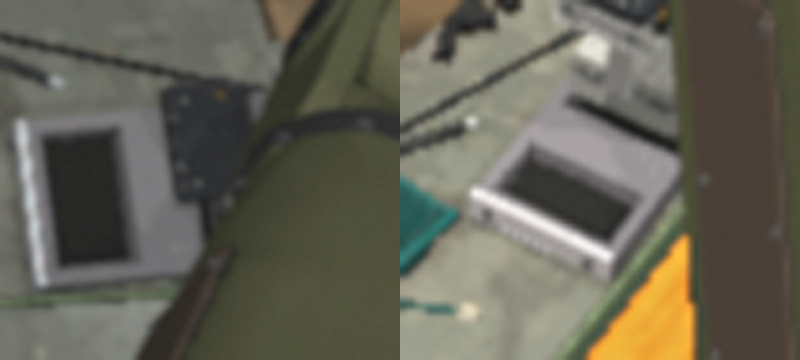

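Call:
carry_out(motion=[[[-0.0045,0.004,0.02],0],[[-0.0045,0.004,0.04],0],[[-0.0045,0.004,0.06],0],[[-0.0045,0.004,0.075],0],[[-0.0045,0.004,0.075],0]])

```text
time_s: 14.7
ee_pos: [0.4734, -0.308, 0.0353]
eef_rot: [-3.141, 0.001, 0.038]
force: [0.6, 0.2, -0.9]
grip_width: 0.0498
grip_force: 50.0
```

Call:
carry_out(motion=[[[0,0,0.02],0],[[0,0,0.035],0],[[0,0,0.037],0],[[0,0,0.037],0]])

```text
time_s: 15.1
ee_pos: [0.4736, -0.3082, 0.0286]
eef_rot: [3.142, -0.0, 0.038]
force: [-0.8, 0.1, 3.2]
grip_width: 0.0496
grip_force: 50.0
```

Call:
carry_out(motion=[[[0,0,0],0],[[0,0,0],0],[[0,0,0],0]], hand=-0.45)

```text
time_s: 15.4
ee_pos: [0.4736, -0.3082, 0.0284]
eef_rot: [3.142, -0.0, 0.038]
force: [-0.6, -0.7, -0.3]
grip_width: 0.0676
grip_force: 0.0
```

Call:
carry_out(motion=[[[0,0,-0.2],0],[[0,0,-0.4],0],[[0,-0.1,-0.6],0],[[0,-0.4,-0.8],0],[[0,-0.6,-0.8],0],[[0,-0.8,-0.8],0],[[0,-1,-0.8],0],[[0,-1,-0.8],0]])

```text
time_s: 16.2
ee_pos: [0.4659, -0.1048, 0.1889]
eef_rot: [-3.141, -0.001, 0.042]
force: [-1.1, -0.3, 0.4]
grip_width: 0.0677
grip_force: 0.0
```

```bash
python3 - <<'E'
from h import *
im,d=camera("top");P=cloud("top",d).reshape(-1,3)
q=P[(abs(P[:,0]-.47)<.06)&(abs(P[:,1]+.308)<.035)&(P[:,2]>.03)&(P[:,2]<.09)];print(len(q),np.percentile(q[:,2],[5,50,95]).round(4),rect(q))
u=np.c_[q[:,:2],np.ones(len(q))];print(np.linalg.lstsq(u,q[:,2],rcond=None)[0])
y=20.3;t=np.deg2rad(y);c=np.array([.4685,.0742])-.01*np.array([np.cos(t),np.sin(t)]);print(c)
go((*c,.15,y),(*c,.019,y))
E
```

```text
687 [0.0439 0.0489 0.0659] (array([ 476.7, -311.8]), array([104. ,  52.1]), -4.9)
[ 0.11157976 -0.06192272 -0.02191255]
[0.45912111 0.07073064]
t 16.25 pos [ 0.4661 -0.1067  0.1888] yaw 2.34 q [-0.3   0.15  1.74  0.    1.25  1.23] F [ 0.05 -0.91 -0.5 ] M [-0.022 -0.031  0.032] w 0.068
(np.float64(0.45912111065388106), np.float64(0.07073064348426744), 0.15, 20.3) -> [ 0.0011 -0.8879  0.1939] -0.0499 rows 3.6
(np.float64(0.45912111065388106), np.float64(0.07073064348426744), 0.019, 20.3) -> [ 6.000e-04 -8.881e-01  8.489e-01] -0.0499 rows 4.9
```

Call:
carry_out(motion=[[[-0.02,-0.3,0],-0.02],[[-0.02,-0.6,0],-0.04],[[-0.02,-0.88,0],-0.05],[[-0.02,-0.88,0.15],-0.05],[[-0.02,-0.88,0.3],-0.05],[[-0.02,-0.88,0.35],-0.05],[[-0.02,-0.88,0.35],-0.05]])

```text
time_s: 16.95
ee_pos: [0.4552, 0.0665, 0.1176]
eef_rot: [-3.141, 0.002, 0.351]
force: [0.1, 0.0, 1.0]
grip_width: 0.0682
grip_force: 0.0
```

```bash
python3 -c "
from h import *
go((.4554,.0693,.08,20.3),(.4554,.0693,.02,20.3))"
```

```text
t 16.95 pos [0.4552 0.0665 0.1176] yaw 20.1 q [ 0.07  0.2   1.86 -0.    1.08  1.29] F [0.07 0.03 1.04] M [0.072 0.016 0.01 ] w 0.0682
(0.4554, 0.0693, 0.08, 20.3) -> [ 0.0062 -0.0127  0.1881] -0.0006 rows 0.8
(0.4554, 0.0693, 0.02, 20.3) -> [ 0.0069 -0.0125  0.4881] -0.0006 rows 2.0
```

Call:
carry_out(motion=[[[0.006,-0.0125,0.1],0],[[0.006,-0.0125,0.2],0],[[0.006,-0.0125,0.35],0],[[0.006,-0.0125,0.485],0],[[0.006,-0.0125,0.485],0],[[0.006,-0.0125,0.485],0]])

```text
time_s: 17.55
ee_pos: [0.4567, 0.0696, 0.0229]
eef_rot: [3.141, -0.001, 0.351]
force: [0.3, 0.5, 0.5]
grip_width: 0.0682
grip_force: 0.0
```

Call:
carry_out(motion=[[[0,0,0],0],[[0,0,0],0],[[0,0,0],0],[[0,0,0],0]], hand=1)

```text
time_s: 17.95
ee_pos: [0.4563, 0.0703, 0.0226]
eef_rot: [3.141, -0.002, 0.352]
force: [-1.8, -0.7, 9.3]
grip_width: 0.0498
grip_force: 50.0
```

Call:
carry_out(motion=[[[0,0,-0.02],0],[[-0.1,0,-0.03],0],[[-0.2,0,-0.03],0],[[-0.3,0,-0.03],0],[[-0.3,0,-0.1],0],[[-0.3,0,-0.2],0],[[-0.3,0,-0.2],0]])

```text
time_s: 18.65
ee_pos: [0.4004, 0.0495, 0.0633]
eef_rot: [3.14, -0.003, 0.352]
force: [1.4, -1.5, -4.2]
grip_width: 0.0494
grip_force: 50.0
```

```bash
python3 -c "
from h import *
still(3);go()"
```

```text
t 18.8 mean [-0.071  0.332  3.498 -0.029 -0.05   0.016  0.075] std [0.276 0.453 0.537 0.018 0.019 0.021 0.173]
[[-0.43  0.24 -0.03]
 [ 3.87  3.88  2.74]
 [-0.02 -0.07 -0.06]]
t 18.8 pos [0.399  0.0495 0.0608] yaw 20.17 q [ 0.03  0.17  2.06 -0.    0.91  1.25] F [ 0.3  -0.89 -2.74] M [-0.024  0.053 -0.043] w 0.0493
```

Call:
carry_out(motion=[[[0,0,-0.2],0],[[0,0,-0.4],0],[[0,0,-0.6],0],[[0,0,-0.6],0],[[0.2,0,-0.6],0],[[0,0,-0.6],0],[[0.2,0,-0.6],0],[[0,0,-0.6],0],[[0.2,0,-0.6],0],[[0,0,-0.6],0],[[0.2,0,-0.6],0],[[0.2,0,-0.6],0]])

```text
time_s: 20.0
ee_pos: [0.4373, 0.0638, 0.1789]
eef_rot: [-3.141, 0.003, 0.352]
force: [-0.2, -0.7, -4.1]
grip_width: 0.0497
grip_force: 50.0
```

```bash
python3 -c "
from h import *
still(12)"
```

```text
t 20.6 mean [ 0.25  -0.084  3.978 -0.011 -0.075  0.007 -0.143] std [0.548 0.62  0.371 0.029 0.028 0.033 0.136]
[[ 1.41 -0.02 -0.25  0.03 -0.08 -0.71  0.11  0.3   0.08  0.58  1.05  0.5 ]
 [ 3.41  3.46  4.16  4.28  3.47  4.05  4.14  4.16  4.39  3.61  4.08  4.53]
 [-0.04 -0.1  -0.08 -0.06 -0.09 -0.04 -0.05 -0.09 -0.03 -0.11 -0.08 -0.12]]
```

Call:
carry_out(motion=[[[-0.2,0,0],0],[[-0.2,0,0],0],[[-0.2,0,0],0]])

```text
time_s: 20.9
ee_pos: [0.3994, 0.0494, 0.1819]
eef_rot: [3.141, -0.001, 0.352]
force: [0.7, -0.2, -2.9]
grip_width: 0.0499
grip_force: 50.0
```

```bash
python3 -c "
from h import *
still(8)"
```

```text
t 21.3 mean [ 0.266 -0.369  3.907 -0.013 -0.049  0.027 -0.075] std [0.321 0.457 0.391 0.025 0.026 0.036 0.02 ]
[[ 0.19  0.72  0.57  0.04  0.65  0.23 -0.13 -0.13]
 [ 3.85  4.45  3.23  3.94  4.09  4.43  3.76  3.53]
 [-0.06 -0.05 -0.04 -0.01 -0.06 -0.1  -0.04 -0.04]]
```

Call:
carry_out(motion=[[[0.2,0,0],0],[[0.28,0,0],0],[[0.34,0,0],0],[[0.37,0,0],0],[[0.39,0,0],0],[[0.4,0,0],0]])

```text
time_s: 21.9
ee_pos: [0.4743, 0.077, 0.1814]
eef_rot: [-3.142, 0.0, 0.352]
force: [-0.1, 0.5, -4.7]
grip_width: 0.0494
grip_force: 50.0
```

```bash
python3 -c "
from h import *
still(9)"
```

```text
t 22.35 mean [ 1.100e-01 -1.910e-01  3.996e+00 -3.000e-03 -9.700e-02  5.000e-03
 -1.530e-01] std [0.516 0.459 0.578 0.028 0.023 0.031 0.022]
[[-0.36 -0.03 -0.54  0.92 -0.46  0.61 -0.02  0.08  0.81]
 [ 5.06  4.29  4.3   4.33  3.12  3.93  3.28  3.48  4.17]
 [-0.08 -0.12 -0.1  -0.1  -0.07 -0.12 -0.07 -0.09 -0.14]]
```

Call:
carry_out(motion=[[[-0.02,0,0],0],[[-0.06,0,0],0],[[-0.12,0,0],0],[[-0.2,0,0],0],[[-0.3,0,0],0],[[-0.4,0,0],0],[[-0.4,0,0],0]])

```text
time_s: 23.05
ee_pos: [0.3972, 0.0489, 0.1815]
eef_rot: [3.141, 0.0, 0.352]
force: [-0.1, -0.1, -4.7]
grip_width: 0.0497
grip_force: 50.0
```

```bash
python3 -c "
from h import *
still(9)"
```

```text
t 23.5 mean [ 0.132 -0.104  3.952  0.    -0.045  0.008 -0.098] std [0.396 0.402 0.39  0.019 0.026 0.026 0.041]
[[ 0.95  0.23 -0.22 -0.05  0.16  0.42  0.33 -0.19 -0.45]
 [ 3.62  3.75  4.51  3.51  4.11  4.17  4.61  3.6   3.7 ]
 [-0.07 -0.04 -0.04 -0.07 -0.   -0.03 -0.09 -0.04 -0.02]]
```

Call:
carry_out(motion=[[[0.175,0,0.2],0],[[0.175,0,0.4],0],[[0.175,0,0.6],0],[[0.175,0,0.7],0],[[0.175,0,0.76],0],[[0.175,0,0.793],0],[[0.175,0,0.793],0],[[0.175,0,0.793],0]])

```text
time_s: 24.3
ee_pos: [0.4329, 0.0616, 0.0236]
eef_rot: [3.141, -0.002, 0.352]
force: [0.2, -0.4, -4.4]
grip_width: 0.0495
grip_force: 50.0
```

Call:
carry_out(motion=[[[0,0,0],0],[[0,0,0],0],[[0,0,0],0]], hand=-0.45)

```text
time_s: 24.6
ee_pos: [0.4326, 0.0616, 0.0233]
eef_rot: [3.141, -0.001, 0.352]
force: [-0.2, -0.4, -0.4]
grip_width: 0.0672
grip_force: 0.0
```

Call:
carry_out(motion=[[[0,0,-0.2],0],[[0,0,-0.4],0],[[0,-0.2,-0.5],0.02],[[0,-0.4,-0.5],0.04],[[0,-0.55,-0.5],0.065],[[0,-0.7,-0.5],0.067],[[0,-0.7,-0.5],0.067]])

```text
time_s: 25.3
ee_pos: [0.3831, 0.1952, 0.1232]
eef_rot: [-3.141, -0.001, -0.067]
force: [0.6, -0.1, -0.5]
grip_width: 0.0689
grip_force: 0.0
```

```bash
python3 - <<'E'
from h import *
y=-4;t=np.deg2rad(y);c=np.array([.4712,.2145])-.012*np.array([np.cos(t),np.sin(t)]);print(c)
go((*c,.12,y),(*c,.08,y),(*c,.0215,y))
E
```

```text
[0.45922923 0.21533708]
t 25.3 pos [0.3831 0.1952 0.1232] yaw -3.83 q [0.39 0.13 1.94 0.   1.08 2.02] F [ 0.61 -0.14 -0.48] M [-0.023  0.038  0.006] w 0.0689
(np.float64(0.4592292313968821), np.float64(0.2153370776849295), 0.12, -4) -> [ 0.3732 -0.126   0.0161] 0.0005 rows 1.6
(np.float64(0.4592292313968821), np.float64(0.2153370776849295), 0.08, -4) -> [ 0.3731 -0.1259  0.2161] 0.0005 rows 1.8
(np.float64(0.4592292313968821), np.float64(0.2153370776849295), 0.0215, -4) -> [ 0.3729 -0.1257  0.5086] 0.0005 rows 2.6
```

Call:
carry_out(motion=[[[0.2,-0.126,0],0],[[0.373,-0.126,0],0],[[0.373,-0.126,0],0],[[0.373,-0.126,0.15],0],[[0.373,-0.126,0.3],0],[[0.373,-0.126,0.42],0],[[0.373,-0.126,0.505],0],[[0.373,-0.126,0.505],0],[[0.373,-0.126,0.505],0]])

```text
time_s: 26.2
ee_pos: [0.4602, 0.2127, 0.0224]
eef_rot: [-3.142, -0.0, -0.069]
force: [-0.7, 0.9, 0.7]
grip_width: 0.0679
grip_force: 0.0
```

Call:
carry_out(motion=[[[0,0,0],0],[[0,0,0],0],[[0,0,0],0],[[0,0,0],0]], hand=1)

```text
time_s: 26.6
ee_pos: [0.4606, 0.2133, 0.0228]
eef_rot: [-3.141, -0.002, -0.069]
force: [-1.3, 0.5, 6.6]
grip_width: 0.0499
grip_force: 50.0
```

Call:
carry_out(motion=[[[0,0,-0.02],0],[[-0.1,0,-0.03],0],[[-0.2,0,-0.03],0],[[-0.3,0,-0.03],0],[[-0.3,0,-0.1],0],[[-0.3,0,-0.3],0],[[-0.3,0,-0.5],0],[[-0.3,0,-0.7],0],[[-0.3,0,-0.8],0],[[-0.3,0,-0.8],0]])

```text
time_s: 27.6
ee_pos: [0.4011, 0.2175, 0.1844]
eef_rot: [-3.139, -0.004, -0.069]
force: [-0.4, 0.5, -3.0]
grip_width: 0.0498
grip_force: 50.0
```

Call:
carry_out(motion=[[[0.2,0,0],0],[[0,0,0],0],[[0.2,0,0],0],[[0,0,0],0],[[0.2,0,0],0],[[0,0,0],0],[[0.2,0,0],0],[[0,0,0],0],[[0.2,0,0],0],[[0.2,0,0],0],[[0.2,0,0],0]])

```text
time_s: 28.7
ee_pos: [0.4398, 0.214, 0.1803]
eef_rot: [3.141, 0.002, -0.07]
force: [0.0, 0.1, -1.4]
grip_width: 0.0497
grip_force: 50.0
```

```bash
python3 -c "
from h import *
still(9);go()"
```

```text
t 29.15 mean [-0.158 -0.019  1.669  0.029 -0.034  0.003 -0.103] std [0.312 0.424 0.446 0.032 0.03  0.033 0.012]
[[ 0.17 -0.5  -0.52  0.37  0.07 -0.17 -0.59 -0.17 -0.08]
 [ 2.17  1.19  1.18  1.68  0.98  1.57  2.16  2.21  1.91]
 [-0.04 -0.07 -0.04  0.02 -0.01 -0.05 -0.04  0.   -0.06]]
t 29.15 pos [0.44   0.2144 0.1819] yaw -3.94 q [0.38 0.19 1.72 0.   1.24 2.02] F [-0.11 -0.44 -1.91] M [-0.016  0.066  0.043] w 0.0499
```

Call:
carry_out(motion=[[[-0.02,0,0],0],[[-0.06,0,0],0],[[-0.12,0,0],0],[[-0.2,0,0],0],[[-0.2,0,0],0],[[-0.2,0,0],0]])

```text
time_s: 29.75
ee_pos: [0.4001, 0.2173, 0.1822]
eef_rot: [-3.141, -0.001, -0.068]
force: [1.0, -0.7, -1.6]
grip_width: 0.0498
grip_force: 50.0
```

```bash
python3 -c "
from h import *
still(9)"
```

```text
t 30.2 mean [ 0.16   0.058  1.754  0.032 -0.02   0.01  -0.086] std [0.56  0.353 0.489 0.031 0.021 0.034 0.006]
[[ 0.53  0.58  1.04  0.12  0.31 -0.62 -0.87  0.31  0.04]
 [ 1.94  1.62  1.82  1.44  2.43  2.08  0.59  1.98  1.89]
 [ 0.01 -0.02 -0.   -0.05 -0.01 -0.   -0.01 -0.02 -0.06]]
```

Call:
carry_out(motion=[[[0.2,0,0],0],[[0.28,0,0],0],[[0.34,0,0],0],[[0.37,0,0],0],[[0.39,0,0],0],[[0.4,0,0],0]])

```text
time_s: 30.8
ee_pos: [0.4799, 0.2117, 0.1818]
eef_rot: [3.142, 0.0, -0.069]
force: [-0.5, 0.4, -1.3]
grip_width: 0.0495
grip_force: 50.0
```

```bash
python3 -c "
from h import *
still(9)"
```

```text
t 31.25 mean [ 0.16  -0.355  1.597  0.02  -0.028  0.019 -0.087] std [0.496 0.245 0.333 0.042 0.014 0.017 0.013]
[[ 0.1  -0.7   0.03 -0.56  0.61  0.84  0.62  0.4   0.1 ]
 [ 0.88  1.79  2.22  1.56  1.46  1.53  1.66  1.53  1.75]
 [-0.04 -0.04 -0.05 -0.02 -0.03 -0.01 -0.03 -0.02 -0.01]]
```

Call:
carry_out(motion=[[[-0.05,0.3,0],-0.005],[[-0.1,0.55,0],-0.01],[[-0.15,0.8,0],-0.017],[[-0.2,1,0],-0.017],[[-0.2,1,0],-0.017]])

```text
time_s: 31.75
ee_pos: [0.4251, 0.0112, 0.1821]
eef_rot: [3.141, -0.0, 0.034]
force: [-0.4, 0.7, -1.7]
grip_width: 0.0496
grip_force: 50.0
```

Call:
carry_out(motion=[[[0,0.25,0],0],[[0,0.5,0],0],[[0,0.75,0],0],[[0,1,0],0],[[0,1,0],0],[[0,1,0],0]])

```text
time_s: 32.35
ee_pos: [0.4339, -0.1854, 0.1816]
eef_rot: [-3.141, 0.0, 0.036]
force: [0.6, 0.4, -1.6]
grip_width: 0.0495
grip_force: 50.0
```

```bash
python3 -c "
from h import *
go((.4568,-.2077,.06,2.2),(.4568,-.2077,.0375,2.2))"
```

```text
t 32.35 pos [ 0.4339 -0.1854  0.1816] yaw 2.06 q [-0.48  0.15  1.76  0.    1.23  1.05] F [ 0.55  0.45 -1.6 ] M [0.027 0.031 0.002] w 0.0495
(0.4568, -0.2077, 0.06, 2.2) -> [0.1109 0.1161 0.6077] -0.0004 rows 2.5
(0.4568, -0.2077, 0.0375, 2.2) -> [0.1109 0.1162 0.7202] -0.0004 rows 3.0
```

Call:
carry_out(motion=[[[0.11,0.116,0],0],[[0.11,0.116,0.2],0],[[0.11,0.116,0.4],0],[[0.11,0.116,0.6],0],[[0.11,0.116,0.6],0],[[0.11,0.116,0.6],0]])

```text
time_s: 32.95
ee_pos: [0.4574, -0.2065, 0.0629]
eef_rot: [-3.141, 0.0, 0.039]
force: [0.6, 0.0, -1.2]
grip_width: 0.0497
grip_force: 50.0
```

```bash
python3 -c "
from h import *
go((.4568,-.2077,.0375,2.2),(.4568,-.2077,.0298,2.2))"
```

```text
t 32.95 pos [ 0.4574 -0.2065  0.0629] yaw 2.25 q [-0.5   0.37  1.8   0.    0.98  1.03] F [ 0.55  0.03 -1.19] M [ 0.013  0.001 -0.033] w 0.0497
(0.4568, -0.2077, 0.0375, 2.2) -> [-0.003   0.006   0.1268] 0.0001 rows 0.5
(0.4568, -0.2077, 0.0298, 2.2) -> [-0.003   0.006   0.1653] 0.0001 rows 0.7
```

Call:
carry_out(motion=[[[-0.003,0.006,0.04],0],[[-0.003,0.006,0.08],0],[[-0.003,0.006,0.11],0],[[-0.003,0.006,0.13],0],[[-0.003,0.006,0.13],0]])

```text
time_s: 33.45
ee_pos: [0.456, -0.2085, 0.0354]
eef_rot: [-3.141, 0.001, 0.038]
force: [-0.6, -0.3, -2.1]
grip_width: 0.0497
grip_force: 50.0
```

Call:
carry_out(motion=[[[0,0,0.015],0],[[0,0,0.029],0],[[0,0,0.031],0],[[0,0,0.031],0]])

```text
time_s: 33.85
ee_pos: [0.4563, -0.2087, 0.0298]
eef_rot: [3.141, -0.0, 0.038]
force: [-2.1, -0.6, 1.9]
grip_width: 0.0499
grip_force: 50.0
```

Call:
carry_out(motion=[[[0,0,0],0],[[0,0,0],0],[[0,0,0],0]], hand=-0.45)

```text
time_s: 34.15
ee_pos: [0.4562, -0.2086, 0.0296]
eef_rot: [3.142, -0.0, 0.038]
force: [-0.2, 0.7, 0.2]
grip_width: 0.067
grip_force: 0.0
```

Call:
carry_out(motion=[[[0,0,-0.2],0],[[0,0,-0.4],0],[[-0.1,-0.2,-0.6],0],[[-0.2,-0.45,-0.6],0],[[-0.3,-0.7,-0.6],0],[[-0.3,-1,-0.6],0],[[-0.3,-1,-0.6],0]])

```text
time_s: 34.85
ee_pos: [0.3878, -0.0085, 0.15]
eef_rot: [-3.141, -0.001, 0.039]
force: [0.0, -0.0, 0.6]
grip_width: 0.0684
grip_force: 0.0
```

```bash
python3 - <<'E'
from h import *
go()
im,d=camera("top");P=cloud("top",d).reshape(-1,3)
t=np.deg2rad(2.2);e=(P[:,:2]-[.469,-.2577])@np.array([[np.cos(t),-np.sin(t)],[np.sin(t),np.cos(t)]])
for s in(50,-50):
    q=P[(abs(e[:,0])<.06)&(abs(e[:,1]-s/1000)<.035)&(P[:,2]>.035)&(P[:,2]<.058)]
    u=np.c_[q[:,:2]-q[:,:2].mean(0),np.ones(len(q))];print(len(q),rect(q),np.linalg.lstsq(u,q[:,2],rcond=None)[0].round(4))
for k in finder.cut_out("top","case_b")[:4]:
    p=P.reshape(400,640,3)[k["mask"]];w=p[abs(p[:,2]-.042)<.007]
    if len(w)>20: print(round(k["conf"],2),len(w),rect(w))
im2,_=camera("scene")
cv2.imwrite("pics/p2.png",np.hstack([cv2.resize(im[140:260,230:480],(440,211),interpolation=2),cv2.resize(im2[140:233,250:408],(358,211),interpolation=2)]))
E
```

```text
t 34.85 pos [ 0.3878 -0.0085  0.15  ] yaw 2.23 q [-0.12 -0.01  2.01  0.    1.14  1.41] F [ 0.02 -0.01  0.61] M [ 0.006 -0.03  -0.007] w 0.0684
665 (array([ 467. , -208.4]), array([88.3, 52.5]), 2.5) [ 0.0055 -0.0335  0.0484]
672 (array([ 470.5, -307.4]), array([88.4, 52.2]), 1.3) [ 0.0048 -0.0363  0.0483]
0.9 362 (array([ 467. , -208.4]), array([88.3, 52.5]), 2.5)
0.77 160 (array([471.6,  78.8]), array([38.3, 34. ]), -3.4)
0.64 371 (array([ 470.5, -307.3]), array([88.4, 52. ]), 1.3)
```

View pics/p2.png

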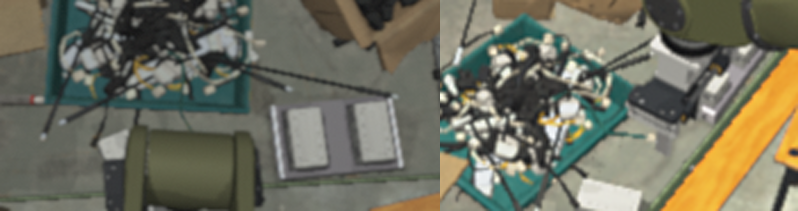

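```bash
python3 -c "
from h import *
go((.4446,.066,.12,20.2),(.4446,.066,.0215,20.2))"
```

```text
t 35.0 pos [ 0.3887 -0.0101  0.1499] yaw 2.32 q [-0.12 -0.01  2.01  0.    1.14  1.41] F [-0.68  0.05  1.15] M [0.004 0.034 0.004] w 0.068
(0.4446, 0.066, 0.12, 20.2) -> [ 0.2947 -0.3688  0.1496] -0.0497 rows 2.1
(0.4446, 0.066, 0.0215, 20.2) -> [ 0.2944 -0.3688  0.6421] -0.0497 rows 3.2
```

Call:
carry_out(motion=[[[0.295,-0.368,0],-0.05],[[0.295,-0.368,0],-0.05],[[0.295,-0.368,0],-0.05],[[0.295,-0.368,0.15],-0.05],[[0.295,-0.368,0.25],-0.05],[[0.295,-0.368,0.25],-0.05],[[0.295,-0.368,0.25],-0.05]])

```text
time_s: 35.7
ee_pos: [0.4451, 0.064, 0.1001]
eef_rot: [3.142, 0.0, 0.351]
force: [-0.4, 0.3, 1.0]
grip_width: 0.0683
grip_force: 0.0
```

```bash
python3 -c "
from h import *
go((.4446,.066,.08,20.2),(.4446,.066,.0215,20.2))"
```

```text
t 35.7 pos [0.4451 0.064  0.1001] yaw 20.09 q [ 0.06  0.2   1.91 -0.    1.03  1.28] F [-0.35  0.34  1.02] M [-0.044 -0.059 -0.031] w 0.0683
(0.4446, 0.066, 0.08, 20.2) -> [ 0.0012 -0.0105  0.1005] -0.0003 rows 0.4
(0.4446, 0.066, 0.0215, 20.2) -> [ 0.0013 -0.0105  0.393 ] -0.0003 rows 1.6
```

Grasp, back out low, lift, then a good shake.

Call:
carry_out(motion=[[[0.001,-0.0105,0.1],0],[[0.001,-0.0105,0.2],0],[[0.001,-0.0105,0.3],0],[[0.001,-0.0105,0.39],0],[[0.001,-0.0105,0.39],0],[[0.001,-0.0105,0.39],0]])

```text
time_s: 36.3
ee_pos: [0.4451, 0.0666, 0.0229]
eef_rot: [3.141, -0.001, 0.351]
force: [-0.1, 0.3, 0.2]
grip_width: 0.0684
grip_force: 0.0
```

Call:
carry_out(motion=[[[0,0,0],0],[[0,0,0],0],[[0,0,0],0],[[0,0,0],0]], hand=1, force=55)

```text
time_s: 36.7
ee_pos: [0.4449, 0.0667, 0.0225]
eef_rot: [3.141, -0.001, 0.352]
force: [-1.5, -1.6, 6.9]
grip_width: 0.049
grip_force: 55.0
```

Call:
carry_out(motion=[[[0,0,-0.02],0],[[-0.1,0,-0.03],0],[[-0.2,0,-0.03],0],[[-0.2,0,-0.03],0],[[-0.2,0,-0.2],0],[[-0.2,0,-0.4],0],[[-0.2,0,-0.6],0],[[-0.2,0,-0.72],0],[[-0.2,0,-0.72],0],[[-0.2,0,-0.72],0]])

```text
time_s: 37.7
ee_pos: [0.4066, 0.0531, 0.1648]
eef_rot: [-3.141, 0.0, 0.352]
force: [-0.7, 0.1, -5.4]
grip_width: 0.0497
grip_force: 55.0
```

Call:
carry_out(motion=[[[0.2,0,0],0],[[0,0,0],0],[[0.2,0,0],0],[[0,0,0],0],[[0.2,0,0],0],[[0,0,0],0],[[0.2,0,0],0],[[0,0,0],0],[[0.2,0,0],0],[[0,0,0],0],[[0.2,0,0],0],[[0,0,0],0]])

```text
time_s: 38.9
ee_pos: [0.4102, 0.0539, 0.1593]
eef_rot: [-3.138, 0.011, 0.352]
force: [-1.0, -0.5, -1.7]
grip_width: 0.0496
grip_force: 55.0
```

Call:
carry_out(motion=[[[0.25,0,0],0],[[0.4,0,0],0],[[0.4,0,0],0],[[0.2,0,0],0],[[0,0,0],0],[[0,0,0],0],[[0.25,0,0],0],[[0.4,0,0],0],[[0.4,0,0],0],[[0.2,0,0],0],[[0,0,0],0],[[0,0,0],0]])

```text
time_s: 40.1
ee_pos: [0.4028, 0.0522, 0.1639]
eef_rot: [-3.14, 0.004, 0.351]
force: [0.4, -0.5, -3.3]
grip_width: 0.0497
grip_force: 55.0
```

Call:
carry_out(motion=[[[0.25,0,0],0],[[0.4,0,0],0],[[0.4,0,0],0],[[0.2,0,0],0],[[0,0,0],0],[[0,0,0],0],[[0.25,0,0],0],[[0.4,0,0],0],[[0.4,0,0],0],[[0.2,0,0],0],[[0,0,0],0],[[0,0,0],0]])

```text
time_s: 41.3
ee_pos: [0.403, 0.0521, 0.1645]
eef_rot: [-3.141, 0.003, 0.351]
force: [0.9, -0.2, -3.9]
grip_width: 0.0495
grip_force: 55.0
```

```bash
python3 -c "
from h import *
still(6)
go((.4575,.267,.1655,-19))"
```

```text
t 41.6 mean [-9.000e-03  1.100e-01  4.151e+00  4.000e-03  5.200e-02  0.000e+00
 -3.000e-03] std [0.293 0.676 0.441 0.043 0.036 0.028 0.113]
[[ 0.37 -0.23  0.08  0.33 -0.16 -0.43]
 [ 3.88  4.33  3.77  3.59  4.86  4.48]
 [ 0.09  0.01  0.06  0.11  0.02  0.03]]
t 41.6 pos [0.4073 0.0532 0.1655] yaw 20.18 q [0.04 0.03 1.94 0.   1.18 1.26] F [-0.43 -0.1  -4.48] M [ 0.008 -0.032 -0.042] w 0.0493
(0.4575, 0.267, 0.1655, -19) -> [ 0.6043 -0.9168 -0.    ] 0.1088 rows 4.6
```

Call:
carry_out(motion=[[[0.1,-0.15,0],0.02],[[0.2,-0.3,0],0.04],[[0.3,-0.45,0],0.06],[[0.4,-0.6,0],0.08],[[0.48,-0.72,0],0.1],[[0.54,-0.82,0],0.109],[[0.58,-0.88,-0.005],0.109],[[0.6,-0.91,-0.005],0.109],[[0.604,-0.917,-0.005],0.109],[[0.604,-0.917,-0.005],0.109],[[0.604,-0.917,-0.005],0.109]])

```text
time_s: 42.7
ee_pos: [0.457, 0.2661, 0.1667]
eef_rot: [3.141, -0.0, -0.333]
force: [-1.2, -0.0, -3.8]
grip_width: 0.0496
grip_force: 55.0
```

```bash
python3 - <<'E'
from h import *
go((.4575,.267,.1665,-19))
im2,d2=camera("scene");im,d=camera("top")
cv2.imwrite("pics/f.png",np.hstack([cv2.resize(im2[210:330,190:310],(400,400),interpolation=2),cv2.resize(im[150:260,130:240],(400,400),interpolation=2)]))
for n,dd in(("scene",d2),("top",d)):
    P=cloud(n,dd).reshape(-1,3)
    q=P[(abs(P[:,0]-.51)<.06)&(P[:,1]>.36)&(P[:,1]<.48)&(P[:,2]>.182)&(P[:,2]<.19)]
    print(n,len(q),rect(q))
    print("lens",[(round(r["conf"],2),atz(n,r["location"],.165).round(4)) for r in finder.pinpoint(n,"lens")])
E
```

```text
t 42.7 pos [0.457  0.2661 0.1667] yaw -19.09 q [ 0.46  0.29  1.63 -0.    1.22  2.36] F [-1.21 -0.01 -3.8 ] M [ 0.089 -0.026 -0.003] w 0.0496
(0.4575, 0.267, 0.1665, -19) -> [ 0.0008 -0.0051  0.0011] -0.0002 rows 0.0
scene 230 (array([505. , 403.7]), array([49.6, 48.8]), -63.3)
lens [(0.6, array([0.4952, 0.3685, 0.165 ]))]
top 0 (array([0., 0.]), array([0., 0.]), 0.0)
lens [(0.26, array([ 0.4435, -0.2549,  0.165 ]))]
```

View pics/f.png

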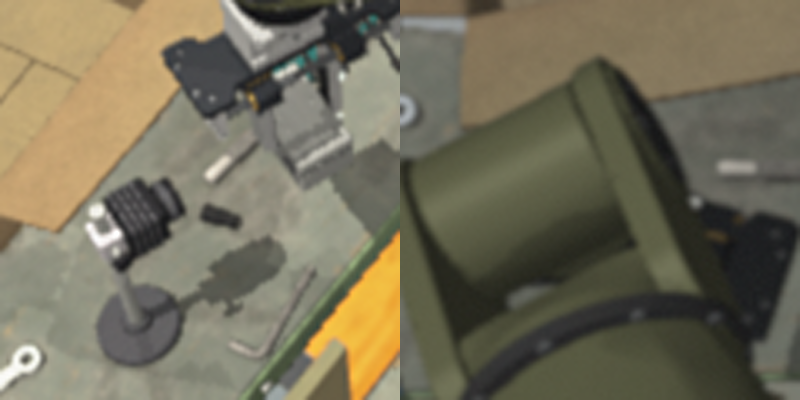

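```bash
python3 - <<'E'
from h import *
for n in("scene","top"):
    P=cloud(n,np.load(f"{n}_d.npy")).reshape(-1,3)
    for lo,hi in((.181,.191),(.14,.191)):
        q=P[(abs(P[:,0]-.505)<.06)&(P[:,1]>.34)&(P[:,1]<.425)&(P[:,2]>lo)&(P[:,2]<hi)][:,:2]
        best=[]
        for a in range(50,100,2):
            t=np.deg2rad(a);v=q@[-np.sin(t),np.cos(t)];best.append((np.ptp(np.percentile(v,[1,99])).round(4),a))
        c=q-q.mean(0);w,V=np.linalg.eigh(c.T@c)
        print(n,lo,len(q),sorted(best)[:4],"pca",(np.degrees(np.arctan2(V[1,1],V[0,1]))%180).round(1),np.sqrt(w/len(q)).round(4))
for p in((241.6,269),(221.5,280.5)):print(atz("scene",p,.165))
E
```

```text
scene 0.181 234 [(np.float64(0.042), 76), (np.float64(0.0421), 78), (np.float64(0.0422), 74), (np.float64(0.0423), 72)] pca 82.2 [0.012  0.0123]
scene 0.14 395 [(np.float64(0.0421), 74), (np.float64(0.0422), 72), (np.float64(0.0422), 76), (np.float64(0.0425), 70)] pca 75.8 [0.0125 0.0145]
top 0.181 319 [(np.float64(0.0413), 72), (np.float64(0.0416), 70), (np.float64(0.0416), 76), (np.float64(0.0416), 78)] pca 71.8 [0.0115 0.0127]
top 0.14 515 [(np.float64(0.0416), 76), (np.float64(0.0419), 70), (np.float64(0.0419), 72), (np.float64(0.0419), 74)] pca 71.4 [0.0117 0.0166]
[0.4949616 0.3744865 0.165    ]
[0.51399671 0.42911062 0.165     ]
```

Call:
carry_out(motion=[[[0.01,-0.002,0],-0.002],[[0.02,-0.005,0],-0.004],[[0.022,-0.005,0],-0.0044],[[0.022,-0.005,0],-0.0044],[[0.022,-0.005,0],-0.0044],[[0.022,-0.005,0],-0.0044],[[0.022,-0.005,0],-0.0044],[[0.022,-0.005,0],-0.0044],[[0.022,-0.005,0],-0.0044],[[0.022,-0.005,0],-0.0044],[[0.022,-0.005,0],-0.0044],[[0.022,-0.005,0],-0.0044]])

```text
time_s: 44.1
ee_pos: [0.4615, 0.2663, 0.1667]
eef_rot: [-3.142, -0.0, -0.305]
force: [-0.4, -0.6, -4.9]
grip_width: 0.0492
grip_force: 55.0
```

```bash
python3 -c "
from h import *
go()
print(ctrl.hand_in())"
```

```text
t 44.1 pos [0.4615 0.2663 0.1667] yaw -17.49 q [0.45 0.3  1.62 0.   1.23 2.33] F [-0.37 -0.58 -4.89] M [ 0.008 -0.016 -0.048] w 0.0492
the job is handed in; nothing more can be done
None
```

The job is handed in at 44.1 s with no verdict returned. I identified the middle case as the rattler from shifting wrist moments rather than a felt jolt. The two quiet cases read home in the carrier. The rattler was shaken again and is held lid up, with its long side to the lens and its centre about 11 cm away.

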